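# Wedge the rocking paint scale level

### The arm

A 6-joint arm with a two-finger parallel gripper is mounted at the origin on the work surface. World frame = base frame: x ahead of the robot, y to its left, z up, the work surface at z = 0. Lengths are in m, angles in rad, forces in N, time in s.
With the tool pointing down it reaches from about 0.25 to 0.725 m from the base axis. Payload 4 kg.
Tool frame: the origin (TCP) lies on the centre line of the jaws, within the pads' length; the fingertips stand 17 mm ahead of it and the grasp point (between the pads) lies 2 mm behind it; z points along the fingers, y is the line along which they close (so a half turn about z gives the same grasp; the last joint's range is limited). The gripper opens to 85 mm and grips with 20 to 120 N. Pads are 22 mm wide; open, the fingers measure 114 mm over their backs; the gripper's body (76 mm by 85 mm) begins 54 mm behind the grasp point. The pads swing forward as they close: fully open they stand 13 mm farther back than shut.
Start: joints at [1.163, 0.241, 0.005, 1.335, 0, 1.571], TCP at [0.198, 0.459, 0.248] pointing down, gripper open.
Joint ranges: [-2.72, 2.72], [-1.05, 1.87], [-1.09, 1.28], [-1.99, 2.15], [-1.42, 1.44], [-3.14, 3.14]. Speed limits (rad/s): [2.79, 2.79, 3.14, 3.14, 3.14, 3.14].

### API

Orientations are given as a unit quaternion [x, y, z, w].
In Python, from workcell import bot, camera, get_calibration gives the robot as it stands.
- The arm moves only by the tool apply_moves, never from a script. Its argument "steps" is a list of rows, each a list of 3 entries, a list of its own where there are three numbers: the shift along the tool's x, y, z as a fraction of full scale, then the turn, a rotation vector about the tool's x, y, z as a fraction of full scale, then the opening, from 0 (shut) to 1 (fully open). A call has exactly 8 rows; each row shifts and turns the commanded pose from where the row before left it, along the tool's axes as they then stand; what a row does not reach is not made up. Full scale, the value 1, is 20 cm for a shift and pi rad for a turn. A row lasts 1/12 s, in which the tool goes at most 41.7 mm and 7.16 degrees, less where a joint would pass 70% of its speed; a pose out of reach is approached as far as the arm can. A call with a number of a shift or a turn outside -1 to 1 is refused whole. A call with a gripper value outside its range is refused whole. The fingers move at their own pace and stop on an object; the grip force is fixed at half the most. Time passes only in rows, so rows that do not move let the fingers close, or fill a call up. It gives the time, the measured TCP pose, the force, the opening and the grip force at its end, in the units of the state.
- bot.get_obs(): the state, without advancing time (a new reading comes with each control period).
- camera(name): name is "scene" or "top" or "wrist"; returns (picture, depth): 480x640x3 uint8, red, green, blue; 480x640 float32, m along the optical axis (not along the pixel's ray), 0 where there is no reading.
- get_calibration(name): a dict with "fov_y" (degrees; the focal length in pixels is half the picture's height over the tangent of half this angle, whatever the lens; pixels are square), "cx", "cy" (the principal point, pixels), "rvec" (rotation vector, rad) and "tvec" (3), from world to camera coordinates, as OpenCV has them. Camera axes: x right, y down, z forward; pixel columns grow to the right and rows downward; lengths in m; the calibration is good to about 2 mm. A picture is of the moment at which its call begins: read the wrist's pose just before it. get_calibration takes no time and is no camera call; for the wrist camera it gives the pose at the moment of the call.
- bot.job_done(): hands the job in; it is judged then, once.
The state is a dict: "clock": time; "joint_pos": joint angles; "joint_vel": joint speeds; "tau": joint torques, N m; "eef_pos": TCP position; "tool_rot": TCP orientation; "ft_force": force on the tool from outside, world axes, zero at the start; "ft_torque": the same for the moment, N m; "grip_width": finger opening in m; "grasp_force": force on a finger pad.
Only numpy, scipy, OpenCV 4.12 (cv2) and the standard library are available. Lean on these libraries where they do the work, as an engineer would, in place of code of your own. Each camera call takes 0.05 s, during which the arm holds its last target. There are 200 camera calls.

### The job

The paint scale rocks because the foot under its orange cap is too short. Using the fingertips only, push the yellow wedge along the bench, thin end first, under that foot until the scale sits level with the foot resting on the wedge, and stop there, because driven further it tips the scale the other way; then draw the hand clear. Do not lift the wedge, do not handle the scale or shove it out of its place, and leave the cup standing on the pan and everything else on the bench alone.

Things in the scene. Friction and masses are not known exactly. Their poses are not given: they have to be found in the camera images.
- scale: white paint scale, 3 kg, loose. Origin: midway between its four feet, at bench height when level; x away from its display, y left, z up. Box 140 x 140 mm, 66 mm high, console to x = -96 mm. Ball feet (radius 18 mm) on an X frame at x = +-100, y = +-120 mm, under 42 mm discs clear of the box; the one at (-100, -120) is 10 mm short. At the start tilted 0.065 rad onto it, about the diagonal of its two neighbours
- short_foot (a point): lowest point of the short rubber ball foot (radius 18 mm), below the orange disc (42 mm across, 32 to 44 mm above the bench when level, cap top 50 mm). On the bench at the start; 10 mm above it when the scale is level. It carries about 2 to 6 N at the start; the wedge slides under it with a push of about 5 to 20 N
- pan (a point): centre of the top of the scale's round steel pan, 130 mm across, 80 mm above the bench when level
- wedge: yellow plastic wedge, 110 mm long (x), 60 mm wide (y), about 120 g, flat on the bench. Origin: centre of its underside; x points to the thin end. The top slopes evenly from 26 mm at the upright back (x = -55 mm) to 2 mm at the nose (x = +55 mm); it is 10 mm high at x = +18 mm, where the short foot stands when the scale is level. It stays where it is left, also under the foot
- wedge_nose (a point): middle of the thin front edge of the wedge, at the bench
- wedge_back (a point): middle of the upright back face of the wedge (60 mm wide, 26 mm high), 13 mm above the bench: the face to push on
- cup: low white plastic mixing cup, 72 mm across, 42 mm tall, standing on the scale's pan; bystander; origin at the centre of its underside
- can_large: closed paint can, bare steel with a blue band, 108 mm across, 130 mm tall; bystander on the left of the bench; origin at the centre of its underside
- can_small: closed paint can with an orange band and black lid, 80 mm across, 100 mm tall; bystander on the left; origin at the centre of its underside
- hardener: white bottle with a red cap, 60 mm across, 160 mm tall; bystander on the left; origin at the centre of its underside
- tape: roll of blue masking tape lying flat, 100 mm across, 25 mm high; bystander in front of the scale, to the left of the wedge; origin at the centre of its underside
- stir_stick: flat wooden paint stirrer, 200 x 24 x 6 mm, lying on the bench right of the wedge; bystander; origin at the centre of its underside
- spatula: spatula about 200 mm long lying on the right of the bench; bystander
Not all that is in view belongs to the job. Leave any grey or red look-alike of the wedge alone.

How it is judged:
On the way:
1. the wedge touches the short foot while the scale still leans (contact force between wedge and scale above 0.3 N and angle between scale's own z axis and vertical above 0.02 rad), for 0.02 s.
At the end, for the whole second after the job is handed in: The scale is level within 0.015 rad, its short foot bears on the top of the wedge (within 27 mm of the wedge's middle line), the wedge lies flat on the bench, the scale stands within 20 mm of where it was with the cup upright on its pan, and all is at rest (angle between scale's own z axis and vertical below 0.015 rad and contact force between wedge and scale above 0.3 N and x of short_foot in the frame of wedge between -0.03 and 0.05 m and y of short_foot in the frame of wedge between -0.027 and 0.027 m and angle between wedge's own z axis and vertical below 0.03 rad and distance of scale from where it was at the start of the episode below 0.02 m and linear speed of each of scale, wedge below 0.01 m/s and z of cup in the frame of scale above 0.072 m and angle between cup's own z axis and vertical below 0.1 rad); the robot touches nothing.
It fails at once if the wedge is lifted or carried (more than 8 mm off the bench) or tipped up (height (world z) of wedge above 0.008 m or angle between wedge's own z axis and vertical above 0.25 rad).
It fails at once if the hand or arm handles the scale (over 3 N) (contact force between any of the fingers, the arm and scale above 3 N).
It fails at once if the scale is shoved more than 30 mm or tilted past 0.12 rad (distance of scale from where it was at the start of the episode above 0.03 m or angle between scale's own z axis and vertical above 0.12 rad).
It fails at once if the cup falls off the pan or over (z of cup in the frame of scale below 0.07 m or angle between cup's own z axis and vertical above 0.4 rad).
It fails at once if a bystander is moved more than 25 mm (distance of any of can_large, can_small, hardener, tape, stir_stick, spatula from where it was at the start of the episode above 0.025 m).
It also fails if it takes over 43 s, if anything falls off the work surface, if the arm or the gripper's body presses on something with over 40 N, if the wrist force passes 120 N, or if a joint passes its speed limit or range.

## Working session

There is one attempt and no reset: what is moved stays moved. The work goes in short steps, Python scripts to look and compute and a tool call to move; the robot and the scene stay as the last step left them, time stands still between calls to the robot, and variables do not carry over. Pictures are saved under pics/ and viewed, at most 10 in all, crops included, and the job is handed in when it is done.

Besides the shell and the picture viewer there is one more tool, called after ">>>" as a command line: name --argument value ..., lists and objects as JSON in quotes. apply_moves: Moves the arm, as the interface text tells. Its arguments: {"type":"object","properties":{"steps":{"type":"array"}},"required":["steps"]}

```bash
mkdir -p pics
cat > h.py <<'E'
import numpy as np, cv2
from workcell import bot,camera,get_calibration
def snap(n,f):
    c=get_calibration(n); p,d=camera(n); np.savez('pics/'+f+'.npz',p=p,d=d,**{k:np.array(v) for k,v in c.items()})
    cv2.imwrite('pics/'+f+'.png',p[:,:,::-1]); return p,d,c
def load(f):
    z=np.load('pics/'+f+'.npz'); return z['p'],z['d'],z
def pts(d,c,uv):
    uv=np.asarray(uv,float).reshape(-1,2); f=240/np.tan(np.radians(float(c['fov_y']))/2)
    R=cv2.Rodrigues(np.array(c['rvec'],float))[0]; t=np.array(c['tvec'],float).ravel()
    z=d[uv[:,1].astype(int),uv[:,0].astype(int)]
    P=np.c_[(uv[:,0]-c['cx'])/f*z,(uv[:,1]-c['cy'])/f*z,z]
    return (P-t)@R
def plane(c,uv,h):
    uv=np.asarray(uv,float).reshape(-1,2); f=240/np.tan(np.radians(float(c['fov_y']))/2)
    R=cv2.Rodrigues(np.array(c['rvec'],float))[0]; t=np.array(c['tvec'],float).ravel()
    D=np.c_[(uv[:,0]-c['cx'])/f,(uv[:,1]-c['cy'])/f,np.ones(len(uv))]@R; o=-R.T@t
    return o+D*((h-o[2])/D[:,2])[:,None]
E
python3 - <<'E'
from h import *
snap('top','t0');snap('scene','s0');o=bot.get_obs();print(o['clock'],o['eef_pos'],o['tool_rot'],o['grip_width'])
E
```

```text
0.1 [0.19808739 0.4584993  0.24749065] [ 2.02503245e-01  9.79281116e-01 -9.46338213e-04 -1.92571426e-04] 0.08579359978931109
```

View pics/t0.png

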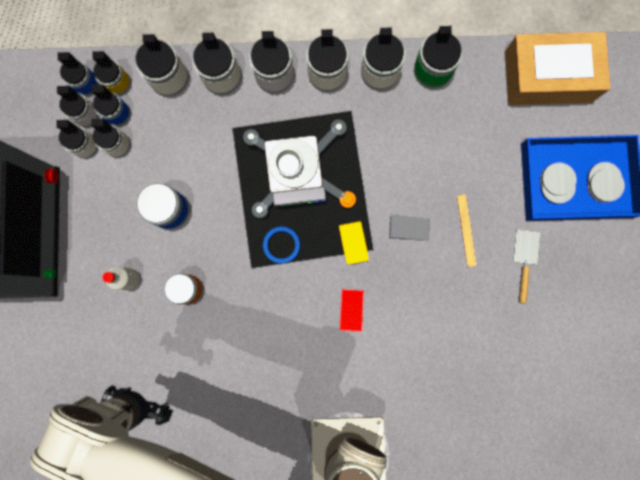

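View pics/s0.png

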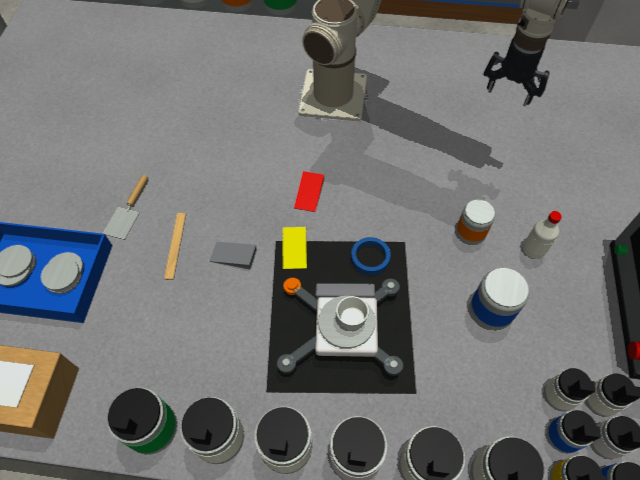

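The top view shows the yellow wedge at about (354,243), the orange cap at (348,200), and the red look-alike at (352,310). The grey one is at (409,228) and the tape ring at (281,245).

Run:
```python
from h import *
for f in ('t0','s0'):
    p,d,c=load(f); h=cv2.cvtColor(p,cv2.COLOR_RGB2HSV)
    y=cv2.inRange(h,(24,150,80),(34,255,255)); o=cv2.inRange(h,(10,180,150),(19,255,255))
    for n,m in (('yel',y),('org',o)):
        k,l,s,ce=cv2.connectedComponentsWithStats(m)
        for i in range(1,k):
            if s[i,4]<60: continue
            v,u=np.nonzero(l==i); P=pts(d,c,np.c_[u,v]+0.)
            print(f,n,s[i],ce[i].round(1),np.median(P,0).round(4),P.min(0).round(3),P.max(0).round(3))
            if n=='yel':
                A=np.c_[P[:,:2],np.ones(len(P))];q=np.linalg.lstsq(A,P[:,2],rcond=None)[0];print('grad',q,'dir thin',np.degrees(np.arctan2(-q[1],-q[0])))
                r=cv2.minAreaRect(P[:,:2].astype(np.float32)*1000); print(r,cv2.boxPoints(r).round(0).tolist())
    img=cv2.resize(p[100:280,220:420] if f=='t0' else p[215:405,255:425],None,fx=4 if f=='t0' else 3,fy=4 if f=='t0' else 3,interpolation=cv2.INTER_CUBIC)[:600]
    if f=='t0': img=cv2.resize(p[160:280,250:410],None,fx=5,fy=5,interpolation=cv2.INTER_CUBIC)
    cv2.imwrite(f'pics/{f}c.png',img[:,:,::-1])
```

```text
t0 yel [338 221  31  43 978] [353.3 241.8] [ 0.5645 -0.0342  0.0141] [ 0.414 -0.072 -0.006] [0.624 0.038 1.595]
grad [-0.7083218   0.69825012  0.44057935] dir thin -44.58974393607079
((516.0878295898438, -25.257694244384766), (92.02467346191406, 222.24583435058594), 80.8847885131836) [[399.0, -53.0], [619.0, -88.0], [633.0, 3.0], [414.0, 38.0]]
t0 org [340 191  16  17 140] [347.9 200.2] [ 0.6737 -0.0221  0.0349] [ 0.414 -0.044 -0.003] [0.709 0.038 1.595]
s0 yel [ 282  227   25   42 1016] [294.  247.9] [ 0.5657 -0.0335  0.0137] [ 0.505 -0.071 -0.005] [1.267 0.138 1.253]
grad [ 1.2573059   0.63305061 -0.6724172 ] dir thin -153.2748511847913
((890.6549682617188, 30.252670288085938), (780.1934204101562, 65.00527954101562), 11.223508834838867) [[502.0, -14.0], [514.0, -78.0], [1280.0, 74.0], [1267.0, 138.0]]
s0 org [283 278  18  15 179] [291.3 284.3] [ 0.6804 -0.0214  0.0362] [ 0.644 -0.046 -0.003] [0.7   0.    0.047]
```

View pics/t0c.png

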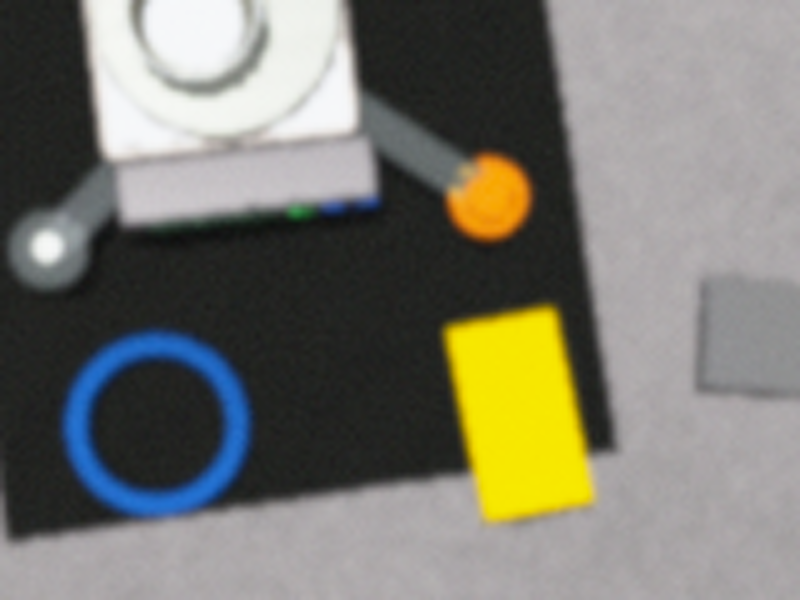

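Run:
```python
from h import *
p,d,c=load('t0')
a=plane(c,[(338.6,225.4),(361.2,221.2)],.002);b=plane(c,[(368.6,259.6),(347.2,264.4)],.026)
n=a.mean(0);k=b.mean(0);print(a,b,'nose',n,'back',k,np.linalg.norm((n-k)[:2]),np.degrees(np.arctan2(*(n-k)[1::-1])))
print('cap',plane(c,[(347.8,199.6)],.036),'otherfeet',plane(c,[(259.3,210),(250.5,137),(338.8,127.5)],.047))
for f in('t0','s0'):
    p,d,c=load(f);h=cv2.cvtColor(p,cv2.COLOR_RGB2HSV)
    for n,m,hi in(('yel',cv2.inRange(h,(24,150,80),(34,255,255)),.03),('org',cv2.inRange(h,(10,180,150),(19,255,255)),.06)):
        v,u=np.nonzero(m);P=pts(d,c,np.c_[u,v]+0.)
        P=P[(P[:,2]>.0)&(P[:,2]<hi)&(abs(P[:,0]-(.566 if n=='yel' else .68))<.08)&(abs(P[:,1]+.03)<.06)]
        if n=='org':P=P[P[:,2]>.025]
        print(f,n,P.mean(0).round(4),len(P))
        if n=='yel':
            A=np.c_[P[:,:2],np.ones(len(P))];w=np.ones(len(P),bool)
            for _ in range(5):
                q=np.linalg.lstsq(A[w],P[w,2],rcond=None)[0];w=abs(A@q-P[:,2])<.004
            P=P[w];print(q,np.degrees(np.arctan2(-q[1],-q[0])),cv2.minAreaRect(P[:,:2].astype(np.float32)*1000))
```

```text
[[ 0.61236502  0.00444704  0.002     ]
 [ 0.62223693 -0.05838642  0.002     ]] [[ 0.51382328 -0.07328809  0.026     ]
 [ 0.5025211  -0.01500146  0.026     ]] nose [ 0.61730097 -0.02696969  0.002     ] back [ 0.50817219 -0.04414478  0.026     ] 0.11047205638542126 8.944053713552949
cap [[ 0.67798891 -0.02201103  0.036     ]] otherfeet [[ 0.65476364  0.21759259  0.047     ]
 [ 0.85673889  0.23819454  0.047     ]
 [ 0.87620499 -0.00349659  0.047     ]]
t0 yel [ 0.5636 -0.0339  0.0144] 911
[-0.20856577 -0.03686152  0.13112007] 10.022844049869274 ((563.889404296875, -34.33403015136719), (113.90105438232422, 66.5362777709961), 8.912071228027344)
t0 org [ 0.675  -0.0209  0.0359] 123
s0 yel [ 0.5638 -0.0336  0.014 ] 980
[-0.21558558 -0.03264924  0.13483122] 8.611689023868777 ((563.0478515625, -33.72172546386719), (112.08919525146484, 61.82282257080078), 7.9090962409973145)
s0 org [ 0.6802 -0.0205  0.0368] 172
```

>>> apply_moves --steps '[[[-0.142,-0.111,0],[0,0,0],1],[[-0.142,-0.111,0],[0,0,0],1],[[-0.142,-0.111,0],[0,0,0],1],[[-0.142,-0.111,0],[0,0,0],1],[[-0.142,-0.111,0],[0,0,0],0.4],[[-0.142,-0.111,0],[0,0,0],0.4],[[-0.142,-0.111,0],[0,0,0],0.4],[[-0.142,-0.111,0],[0,0,0],0.4]]'

```text
clock: 0.77
eef_pos: [0.3366, 0.2041, 0.2481]
tool_rot: [0.202, 0.979, -0.0, -0.0]
ft_force: [1.6, 0.5, 0.5]
grip_width: 0.0389
grasp_force: 0.0
```

>>> apply_moves --steps '[[[-0.142,-0.111,0],[0,0,0],0.4],[[-0.142,-0.111,0],[0,0,0],0.4],[[-0.142,-0.111,0],[0,0,0],0.4],[[-0.142,-0.111,0],[0,0,0],0.4],[[-0.142,-0.111,0],[0,0,0],0.4],[[-0.142,-0.111,0],[0,0,0],0.4],[[-0.142,-0.111,0],[0,0,0],0.4],[[-0.142,-0.111,0],[0,0,0],0.4]]'

```text
clock: 1.43
eef_pos: [0.4747, -0.0491, 0.248]
tool_rot: [0.203, 0.979, 0.0, -0.0]
ft_force: [1.2, 0.7, -1.4]
grip_width: 0.0342
grasp_force: 0.0
```

>>> apply_moves --steps '[[[0,0,0],[0,0,-0.0357],0.4],[[0,0,0],[0,0,-0.0357],0.4],[[0,0,0],[0,0,-0.0357],0.4],[[0,0,0],[0,0,-0.0357],0.4],[[0,0,0],[0,0,-0.0357],0.4],[[0,0,0],[0,0,0],0.4],[[0,0,0],[0,0,0],0.4],[[0,0,0],[0,0,0],0.4]]'

```text
clock: 2.1
eef_pos: [0.4744, -0.0472, 0.2481]
tool_rot: [-0.075, 0.997, 0.0, -0.0]
ft_force: [-0.0, 0.2, -0.5]
grip_width: 0.0339
grasp_force: 0.0
```

Run:
```python
from h import *
o=bot.get_obs();print(o['clock'],o['eef_pos'],o['tool_rot'],o['grip_width'],o['joint_pos'],o['ft_force'])
snap('wrist','w0')
```

```text
2.1 [ 0.47440721 -0.04722658  0.24808086] [-7.52869449e-02  9.97161875e-01  4.64039850e-05 -2.62733693e-04] 0.033927187003327926 [-9.92217980e-02  1.95131082e-01 -5.37538349e-02  1.32244501e+00
  1.26408395e-07 -2.49938302e-01] [-0.02785156  0.20142078 -0.45422251]
```

View pics/w0.png

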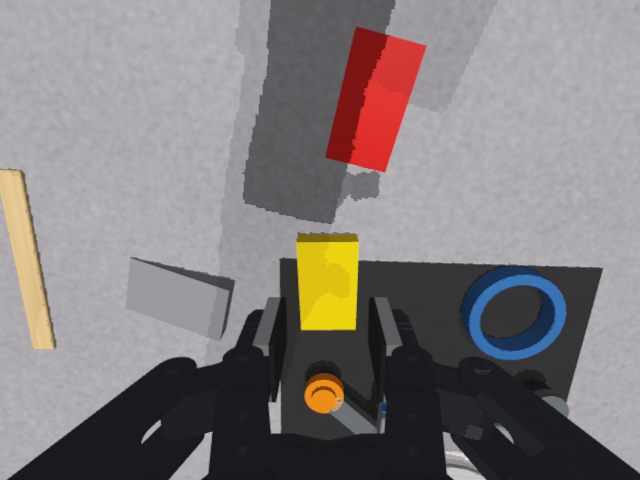

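The wrist view is good. The wedge's back top edge runs (297,242)-(358,242), its nose (302,329)-(356,329), and the orange cap top is at (323,393).

Run:
```python
from h import *
p,d,c=load('w0')
b=plane(c,[(297.5,242),(358,241)],.026).mean(0);n=plane(c,[(302,329),(356,329)],.002).mean(0);k=plane(c,[(323,394)],.039)[0]
print(b,n,k,np.linalg.norm((n-b)[:2]))
print(pts(d,c,[(327,250),(327,320),(322,392)]))
for a in(np.arctan2(*(n-b)[1::-1]),np.radians(8.65)):
    x=np.array([np.cos(a),np.sin(a)]);y=np.array([-x[1],x[0]]);m=(b+n)[:2]/2;t=np.array([.4744,-.0472])
    print(np.degrees(a),'mid',m,'cap in wedge',(k[:2]-m)@x,(k[:2]-m)@y,'tcp in wedge',(t-m)@x,(t-m)@y)
```

```text
[ 0.50904106 -0.04096187  0.026     ] [ 0.61735464 -0.02285384  0.002     ] [ 0.67375658 -0.02074405  0.039     ] 0.10981680642150546
[[ 0.51857164 -0.04021686  0.02344387]
 [ 0.6051486  -0.02696166  0.00452968]
 [ 0.67108158 -0.02220952  0.03936708]]
9.491022188417816 mid [ 0.56319785 -0.03190785] cap in wedge 0.11088617053449196 -0.007219383483476824 tcp in wedge -0.09010390650331113 -0.00044067219466174053
8.65 mid [ 0.56319785 -0.03190785] cap in wedge 0.11098019158194156 -0.0055910097586640145 tcp in wedge -0.0900877314956249 -0.0017631769941701255
```

>>> apply_moves --steps '[[[0,0,0.18],[0,0,0],0.4],[[0,0,0.18],[0,0,0],0.4],[[0,0,0.18],[0,0,0],0.4],[[0,0,0.18],[0,0,0],0.4],[[0,0,0.18],[0,0,0],0.4],[[0,0,0.15],[0,0,0],0.4],[[0,0,0.07],[0,0,0],0.4],[[0,0,0],[0,0,0],0.4]]'

```text
clock: 2.82
eef_pos: [0.4712, -0.0469, 0.0208]
tool_rot: [-0.076, 0.997, 0.001, -0.004]
ft_force: [-0.2, 0.5, -0.2]
grip_width: 0.0342
grasp_force: 0.0
```

>>> apply_moves --steps '[[[-0.025,0,0],[0,0,0],0.4],[[-0.025,0,0],[0,0,0],0.4],[[-0.025,0,0],[0,0,0],0.4],[[-0.025,0,0],[0,0,0],0.4],[[-0.025,0,0],[0,0,0],0.4],[[-0.025,0,0],[0,0,0],0.4],[[-0.025,0,0],[0,0,0],0.4],[[-0.025,0,0],[0,0,0],0.4]]'

```text
clock: 3.48
eef_pos: [0.5146, -0.0411, 0.0245]
tool_rot: [-0.076, 0.997, -0.0, 0.0]
ft_force: [-1.0, 0.0, 1.1]
grip_width: 0.0343
grasp_force: 0.4
```

>>> apply_moves --steps '[[[-0.025,0,0],[0,0,0],0.4],[[-0.025,0,0],[0,0,0],0.4],[[-0.025,0,0],[0,0,0],0.4],[[-0.025,0,0],[0,0,0],0.4],[[-0.025,0,0],[0,0,0],0.4],[[-0.025,0,0],[0,0,0],0.4],[[-0.02,0,0],[0,0,0],0.4],[[0,0,0],[0,0,0],0.4]]'

```text
clock: 4.15
eef_pos: [0.549, -0.0359, 0.0244]
tool_rot: [-0.077, 0.997, -0.0, 0.001]
ft_force: [-0.1, -0.4, -0.0]
grip_width: 0.0344
grasp_force: 0.0
```

Run:
```python
from h import *
snap('wrist','w1');p,_,_=snap('top','t1');q,_,_=snap('scene','s1')
a=cv2.resize(p[170:270,300:400],(400,400),interpolation=cv2.INTER_CUBIC);b=cv2.resize(q[220:320,245:345],(400,400),interpolation=cv2.INTER_CUBIC)
cv2.imwrite('pics/c1.png',np.hstack([a,b])[:,:,::-1])
```

```text
(no output)
```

View pics/w1.png

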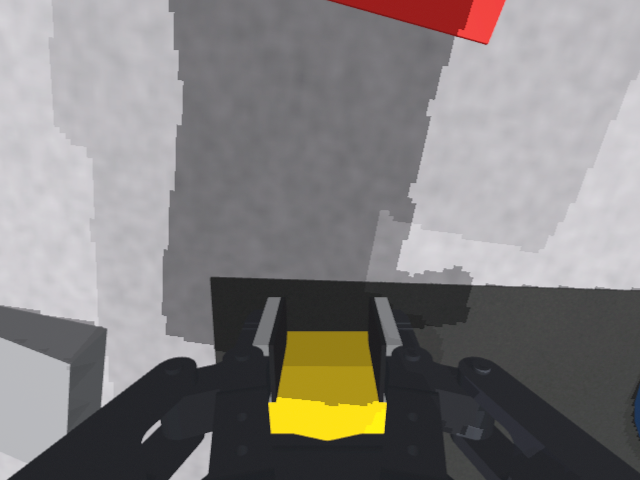

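View pics/c1.png

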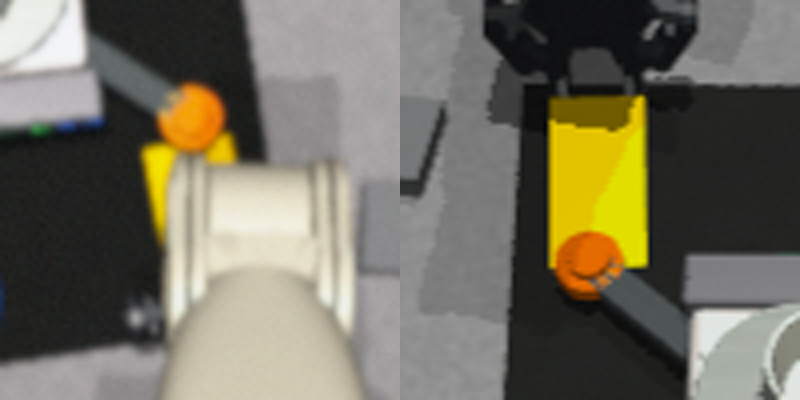

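Everything is symmetric: the back edge is against the fingers and the nose is just reaching the orange foot. The nose's right corner in the scene view is at about (307,287).

```bash
cat >> h.py <<'E'
def meas(f):
    p,d,c=load(f);o=[]
    h=cv2.cvtColor(p,cv2.COLOR_RGB2HSV)
    v,u=np.nonzero(cv2.inRange(h,(10,180,130),(19,255,255)));P=pts(d,c,np.c_[u,v]+0.)
    P=P[(P[:,2]>.025)&(P[:,2]<.06)&(abs(P[:,0]-.68)<.05)&(abs(P[:,1]+.02)<.05)]
    return P.mean(0).round(4),np.percentile(P[:,2],90).round(4)
E
python3 - <<'E'
from h import *
p,d,c=load('s1')
print(plane(c,[(282.2,243.8),(306.3,243.8)],.026));print(plane(c,[(307,287)],.002),meas('s0'),meas('s1'))
print(bot.get_obs()['eef_pos'])
E
```

```text
[[ 0.56346237 -0.06405901  0.026     ]
 [ 0.55553256 -0.0026006   0.026     ]]
[[0.66577734 0.01460944 0.002     ]] (array([ 0.6806, -0.0204,  0.0369]), np.float64(0.0425)) (array([ 0.6807, -0.0206,  0.037 ]), np.float64(0.0414))
[ 0.54769808 -0.03598211  0.024254  ]
```

>>> apply_moves --steps '[[[-0.02,0,0],[0,0,0],0.4],[[-0.02,0,0],[0,0,0],0.4],[[-0.02,0,0],[0,0,0],0.4],[[-0.02,0,0],[0,0,0],0.4],[[-0.02,0,0],[0,0,0],0.4],[[-0.02,0,0],[0,0,0],0.4],[[-0.02,0,0],[0,0,0],0.4],[[-0.02,0,0],[0,0,0],0.4]]'

```text
clock: 4.97
eef_pos: [0.5767, -0.0314, 0.0238]
tool_rot: [-0.076, 0.997, -0.0, -0.003]
ft_force: [-7.0, -1.0, 2.9]
grip_width: 0.0341
grasp_force: 3.3
```

```bash
cat >> h.py <<'E'
def tilt(f):
    # scale white box-top/pan plane slope from depth in scene view
    p,d,c=load(f); v,u=np.mgrid[250:400,260:420]; P=pts(d,c,np.c_[u.ravel(),v.ravel()]+0.)
    P=P[(abs(P[:,2]-.075)<.012)&(np.hypot(P[:,0]-.766,P[:,1]-.108)<.064)]; A=np.c_[P[:,:2]-[.766,.108],np.ones(len(P))];w=np.ones(len(P),bool)
    for _ in range(15):
        q=np.linalg.lstsq(A[w],P[w,2],rcond=None)[0];r=A@q-P[:,2];w=abs(r)<max(.0015,1.5*np.median(abs(r)))
    return q.round(4),w.sum()
E
python3 - <<'E'
from h import *
q,_,_=snap('scene','s2');o=bot.get_obs();print(o['eef_pos'],o['ft_force'],meas('s2'))
for f in('s0','s1','s2'):print(tilt(f))
cv2.imwrite('pics/c2.png',cv2.resize(q[220:400,255:425],None,fx=3.3,fy=3.3,interpolation=cv2.INTER_CUBIC)[:,:,::-1])
E
```

```text
[ 0.57806823 -0.03122755  0.0238904 ] [-3.01360237 -0.59048509 -0.09166755] (array([ 0.6823, -0.019 ,  0.0424]), np.float64(0.048))
(array([0.0241, 0.0803, 0.081 ]), np.int64(920))
(array([0.019 , 0.0754, 0.0811]), np.int64(938))
(array([0.0004, 0.0671, 0.081 ]), np.int64(977))
```

View pics/c2.png

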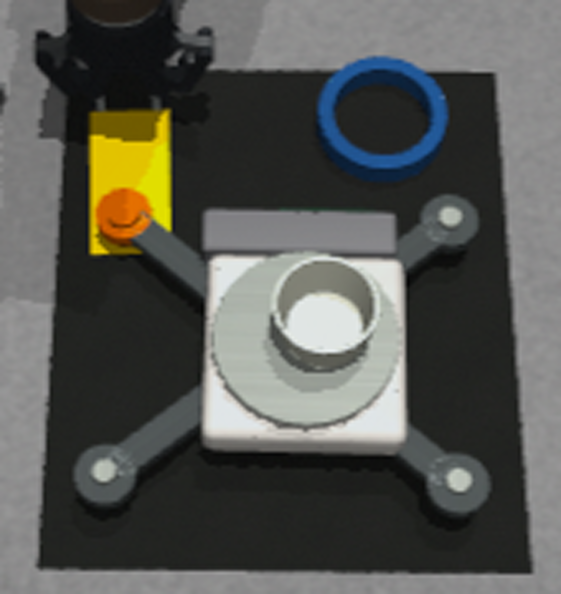

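The foot is on the slope. The cap has risen 5.4 of 10 mm, and the wedge's middle line passes within about 5 mm of it.

>>> apply_moves --steps '[[[-0.02,0,0],[0,0,0],0.4],[[-0.02,0,0],[0,0,0],0.4],[[-0.02,0,0],[0,0,0],0.4],[[-0.015,0,0],[0,0,0],0.4],[[-0.01,0,0],[0,0,0],0.4],[[0,0,0],[0,0,0],0.4],[[0,0,0],[0,0,0],0.4],[[0,0,0],[0,0,0],0.4]]'

```text
clock: 5.68
eef_pos: [0.5952, -0.0286, 0.0237]
tool_rot: [-0.076, 0.997, 0.0, -0.001]
ft_force: [-5.2, -0.7, -0.3]
grip_width: 0.0344
grasp_force: 2.3
```

Run:
```python
from h import *
q,_,c=snap('scene','s3');o=bot.get_obs();print(o['eef_pos'],o['ft_force'],meas('s3'),tilt('s3'))
cv2.imwrite('pics/c3.png',cv2.resize(q[235:335,265:345],None,fx=6,fy=6,interpolation=cv2.INTER_CUBIC)[:,:,::-1])
```

```text
[ 0.59520232 -0.02857059  0.02371286] [-5.98723971 -1.1295607  -1.31795757] (array([ 0.6824, -0.02  ,  0.0466]), np.float64(0.0517)) (array([-0.016 ,  0.0478,  0.081 ]), np.int64(1027))
```

View pics/c3.png

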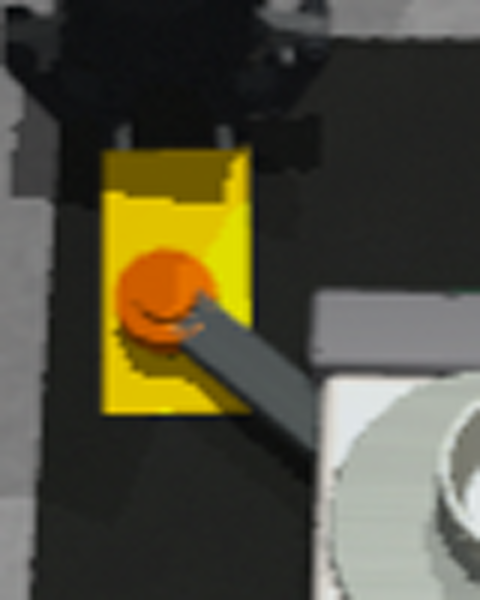

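Run:
```python
from h import *
for f in('s0','s1','s2','s3'):
    p,d,c=load(f);o=[]
    for u,v in((291,284),(391.4,285.5),(286.5,362.4),(394,365.5)):
        U,V=np.meshgrid(np.arange(-9,10)+int(u),np.arange(-9,10)+int(v));P=pts(d,c,np.c_[U.ravel(),V.ravel()]+0.)
        z=P[(P[:,2]>.025)&(P[:,2]<.075),2];o.append((np.percentile(z,50).round(4),np.percentile(z,95).round(4)))
    print(f,o)
```

```text
s0 [(np.float64(0.0361), np.float64(0.0429)), (np.float64(0.0443), np.float64(0.0509)), (np.float64(0.0443), np.float64(0.0513)), (np.float64(0.0541), np.float64(0.0599))]
s1 [(np.float64(0.0362), np.float64(0.042)), (np.float64(0.0445), np.float64(0.051)), (np.float64(0.0442), np.float64(0.05)), (np.float64(0.0541), np.float64(0.0607))]
s2 [(np.float64(0.0416), np.float64(0.0484)), (np.float64(0.0446), np.float64(0.0509)), (np.float64(0.0443), np.float64(0.0507)), (np.float64(0.0487), np.float64(0.0547))]
s3 [(np.float64(0.045), np.float64(0.0521)), (np.float64(0.0445), np.float64(0.0514)), (np.float64(0.0444), np.float64(0.0507)), (np.float64(0.0447), np.float64(0.0506))]
```

All four discs sit at 44.5–45 mm, so the scale is level. Withdrawing the hand.

>>> apply_moves --steps '[[[0.02,0,0],[0,0,0],0.4],[[0.04,0,0],[0,0,0],0.4],[[0.1,0,0],[0,0,0],0.4],[[0.1,0,0],[0,0,0],0.4],[[0.1,0,0],[0,0,0],0.4],[[0,0,-0.1],[0,0,0],0.4],[[0,0,-0.15],[0,0,0],0.4],[[0,0,-0.15],[0,0,0],0.4]]'

```text
clock: 6.4
eef_pos: [0.5245, -0.0395, 0.1052]
tool_rot: [-0.076, 0.997, 0.0, 0.0]
ft_force: [1.4, -0.1, 0.1]
grip_width: 0.0342
grasp_force: 0.0
```

>>> apply_moves --steps '[[[0,0,-0.15],[0,0,0],0.4],[[0,0,-0.15],[0,0,0],0.4],[[0,0,0],[0,0,0],0.4],[[0,0,0],[0,0,0],0.4],[[0,0,0],[0,0,0],0.4],[[0,0,0],[0,0,0],0.4],[[0,0,0],[0,0,0],0.4],[[0,0,0],[0,0,0],0.4]]'

```text
clock: 7.07
eef_pos: [0.5242, -0.0394, 0.163]
tool_rot: [-0.076, 0.997, 0.0, -0.001]
ft_force: [0.3, -0.7, -0.0]
grip_width: 0.0346
grasp_force: 0.0
```

Run:
```python
from h import *
q,_,c=snap('scene','s4');print(bot.get_obs()['eef_pos'],meas('s4'))
cv2.imwrite('pics/c4.png',cv2.resize(q[200:400,255:425],None,fx=3,fy=3,interpolation=cv2.INTER_CUBIC)[:,:,::-1])
```

```text
[ 0.524379   -0.0394642   0.16316882] (array([ 0.6834, -0.019 ,  0.0466]), np.float64(0.0515))
```

View pics/c4.png

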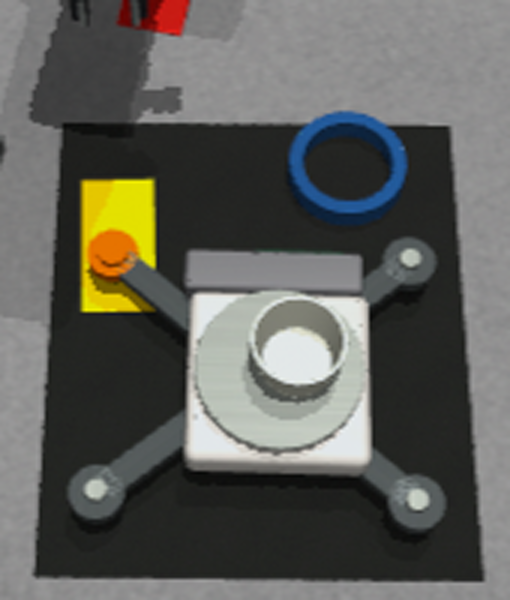

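The foot rests on the wedge, the scale is level, the cup is standing and the hand is clear.

```bash
python3 -c "
from workcell import bot
print(bot.job_done())"
```

```text
the job is handed in; nothing more can be done
None
```

I pushed the yellow wedge under the short foot until the scale measured level, with the foot resting on the wedge and the cup still on the pan. The hand is clear and the job is handed in; the hand-in gave no verdict.

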